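Clamp a lens blank in the pinned clamshell jig

ROBOT

A 7-joint arm with a two-finger parallel gripper is mounted at the origin on the work surface. World frame = base frame: x ahead of the robot, y to its left, z up, the work surface at z = 0. Lengths are in m, angles in rad, forces in N, time in s.
With the tool pointing down it reaches from about 0.425 to 0.875 m from the base axis. Payload 4.7 kg.
Tool frame: the origin (TCP) lies between the finger pads; the fingertips stand 25 mm ahead of it and the grasp point (between the pads) lies 6 mm ahead of it; z points along the fingers, y is the line along which they close (so a half turn about z gives the same grasp; the last joint's range is limited). The gripper opens to 87 mm and grips with 3 to 60 N. Pads are 19 mm wide; open, the fingers measure 117 mm over their backs; the gripper's body (75 mm by 190 mm) begins 51 mm behind the grasp point.
Start: joints at [-1.146, 0.321, -0.07, 1.45, 0.023, 1.371, -0.057], TCP at [0.26, 0.596, 0.248] pointing down, gripper open.
Joint ranges: [-2.86, 2.86], [-0.3, 2.09], [-1.38, 1.24], [0.06, 2.45], [-1.56, 4.7], [0.09, 2.05], [-2.69, 2.69]. Speed limits (rad/s): [2.57, 2.57, 3.14, 3.14, 3.14, 3.14, 3.14].

INTERFACE

Orientations are given as a 3x3 rotation matrix whose columns are the frame's x, y, z axes.
In Python, from bench import monitor, optics, hand_in gives the robot as it stands.
- The arm moves only by the tool step_arm, never from a script. Its argument "series" is a list of rows, each a list of 3 entries, a list of its own where there are three numbers: the finger opening in cm, from 0 to 8.7, then the shift along the tool's x, y, z in cm, then the turn about the tool's z in degrees. A call has 1 to 10 rows; each row is the pose to reach, as a shift and turn from the pose commanded when the call began, along the tool's axes at that moment; what a row does not reach only later rows make up. A row lasts 1/10 s, in which the tool goes at most 50 mm and 8.59 degrees, less where a joint would pass 70% of its speed; a pose out of reach is approached as far as the arm can. A call with a gripper value outside its range is refused whole. The fingers move at their own pace and stop on an object; "force" is the grip in N (left out, the last holds). Time passes only in rows, so rows that repeat a pose let the fingers close. It gives the time, the measured TCP pose, the force, the opening and the grip force at its end, in the units of the state.
- monitor.observe(): the state, without advancing time (a new reading comes with each control period).
- optics.grab_frame(name): name is "side" or "top"; returns a dict with "image" (384x512x3 uint8, red, green, blue), "depth" (384x512 float32, m along the optical axis (not along the pixel's ray), 0 where there is no reading), "camera_matrix" (3x3 intrinsics, pixels), "cam_to_world" (4x4, takes a point from camera to world coordinates). Camera axes: x right, y up, looking along -z (the intrinsics and any distortion apply to the point x, -y, -z); pixel columns grow to the right and rows downward; lengths in m; the calibration is good to about 2 mm. A picture is of the moment at which its call begins.
- hand_in(): hands the job in; it is judged then, once.
The state is a dict: "time": time; "joints": joint angles; "joint_velocities": joint speeds; "joint_efforts": joint torques, N m; "eef_pos": TCP position; "eef_rot": TCP orientation; "ft_force": force on the tool from outside, world axes, zero at the start; "ft_torque": the same for the moment, N m; "width": finger opening in m; "grip_force": force on a finger pad.
Only numpy, scipy, OpenCV 4.12 (cv2) and the standard library are available. Lean on these libraries where they do the work, as an engineer would, in place of code of your own. Each camera call takes 0.05 s, during which the arm holds its last target. There are 200 camera calls.

TASK

Balance the orange lens blank on the blue dome of the open clamshell jig, let go of it, swing the jig's lid down onto it, then push the red-handled pin through the lid's hole into the hole of the base until its brass collar sits flush on the lid. The lens sits on a spring that lifts the lid a little, so finish while still pressing down on the pin (holding it or pushing on its top): keep the two halves fully shut with the lens clamped centred, and do not let go at the end. Leave the spare grey lens and the other things on the counter where they are.

Things in the scene. Friction and masses are not known exactly. Their poses are not given: they have to be found in the camera images.
- jig: Fixed clamshell jig: grey base 185 x 110 mm, 24 thick. Origin on the counter under the dome's axis; x points to the hinge (robot's left, varies), z up. Along x (mm): hinge posts at +80 (tops at z 64), dome at 0, aluminium pin block at -70 (34 x 44, top at z 58). The hinge line is parallel to y; beside the dome along y it is free: grip the lens across y to set it down.
- dome_top (a point): Top of the blue dome (48 mm across, curved with a 50 mm radius, the middle 8 mm nearly flat; its rim 6 mm below its top). 53 mm above the counter when unloaded; it is sprung (1.6 N/mm, down only) and goes down about 9 mm when the lid is shut on the lens.
- lid (a joint): Angle of the lid, rad: 0 shut (hard stop), grows as it opens, to 2.1; starts standing open at 1.65 to 2.0. The stiff hinge stays where it is left (about 2 N at the tip moves it). The lid meets the lens on the dome at about 0.1 and springs back to about 0.06 when not pressed; pressing it shut at the pin hole takes about 8 N.
- lid_hinge (a point): Hinge axis at mid width, 60 mm above the counter. The lid is a plate 173 mm long from here, 70 wide, 10 thick; shut, it lies level towards the jig's -x, underside at z 60, top at z 70. A black pad (40 mm diameter, 6 thick) on its inner face, 80 mm from the hinge, meets the lens. At 1.8 rad its tip stands 230 mm above the counter.
- lid_hole (a point): Centre of the mouth of the 13 mm through hole in the lid's blue end, on its outer (top) face, 150 mm from the hinge. Directly above jig_hole when shut.
- jig_hole (a point): Centre of the mouth of the 12.5 mm hole in the pin block, 58 mm above the counter, 34 mm deep.
- lens: Orange lens blank: flat disc 56 mm diameter, 10 mm thick, 30 g, lying flat on a small black round rest (26 mm high, its top 36 mm across). Origin at the centre of its underside, z up.
- lens_center (a point): Middle of the orange lens, 5 mm above its underside.
- pin: Pin, 50 g, standing upright in an aluminium rack block (56 x 56 mm, 55 mm high). Origin at its lower tip, z up: steel shank 10 mm diameter and 45 mm long, its lowest 10 mm tapering to 4 mm; brass collar 22 mm diameter from 45 to 50 mm; round red grip 16 mm diameter from 50 to 82 mm. The collar rests on the rack.
- pin_tip (a point): Lower tip of the pin (the pin's origin).
- spare_lens: Spare grey lens of the same size on a second black rest; leave it alone. Rack and the two rests stand on the robot's right, in places that change.
- lens_pot: White round pot, 66 mm diameter, 22 mm high; leave it alone. Origin under its centre.
- screwdriver: Small screwdriver lying left of the jig; leave it alone.
- tape_pot: White pot with yellow cap, 82 mm diameter, 30 mm high; leave it alone.
- driver_stand: Round blue stand with four small screwdrivers, 152 mm high, left side; leave it alone.
- pen_cup: Blue cup 100 mm high, left side; leave it alone.
- cleaner: Amber bottle with red cap, 160 mm high, on the right; leave it alone.
- card: Flat red lens packet, 70 x 110 x 8 mm, on the right; leave it alone.

How it is judged:
On the way, in this order (a step that is already met when the one before it is completed fails the run):
1. the orange lens rests balanced on the dome, let go, with the lid still open (horizontal distance between lens_center and dome_top below 0.008 m and distance between lens_center and dome_top below 0.011 m and angle between lens_center's own z axis and vertical below 0.25 rad and contact force between the fingers and lens below 0.05 N and linear speed of lens below 0.03 m/s and value of joint lid above 0.8 rad), for 0.3 s.
2. the lid is down on the lens, the pin not yet in (horizontal distance between lens_center and dome_top below 0.008 m and distance between lens_center and dome_top below 0.011 m and angle between lens_center's own z axis and vertical below 0.25 rad and value of joint lid below 0.2 rad and distance between pin_tip and jig_hole above 0.06 m), for 0.2 s.
3. the pin is through the lid and in the base's hole (horizontal distance between pin_tip and jig_hole below 0.004 m and z of pin_tip in the frame of jig_hole below -0.012 m), for 0.1 s.
At the end, for the whole second after the job is handed in: In the last second: robot pushes on the pin (over 2 N finger to pin and pin to jig); lid within 0.02 rad of shut; pin within 0.08 rad of upright, tip within 4 mm of the hole axis and at least 29 mm deep in the base; lens on the dome within 8 mm of its axis, level within 0.06 rad (horizontal distance between lens_center and dome_top below 0.008 m and distance between lens_center and dome_top below 0.011 m and angle between lens_center's own z axis and vertical below 0.25 rad and horizontal distance between pin_tip and jig_hole below 0.004 m and angle between lens_center's own z axis and vertical below 0.06 rad and value of joint lid below 0.02 rad and z of pin_tip in the frame of jig_hole below -0.029 m and angle between pin's own z axis and vertical below 0.08 rad and contact force between the fingers and pin above 2 N and contact force between pin and jig above 2 N); the arm keeps its last pose, push and grip.
It fails at once if another thing on the counter was shifted by more than 25 mm (distance of any of spare_lens, lens_pot, screwdriver, tape_pot, driver_stand, pen_cup, cleaner, card from where it was at the start of the episode above 0.025 m).
It also fails if it takes over 72 s, if anything falls off the work surface, if the arm or the gripper's body presses on something with over 40 N, if the wrist force passes 120 N, or if a joint passes its speed limit or range.

## Working session

There is one attempt and no reset: what is moved stays moved. The work goes in short steps, Python scripts to look and compute and a tool call to move; the robot and the scene stay as the last step left them, time stands still between calls to the robot, and variables do not carry over. Pictures are saved under pics/ and viewed, at most 10 in all, crops included, and the job is handed in when it is done.

Besides the shell and the picture viewer there is one more tool, called by a JSON object that holds its "fn" and its "kwargs", one argument or row to a line. step_arm: Moves the arm, as the interface text tells. Its arguments: {"type":"object","properties":{"series":{"type":"array","items":{"type":"array"}},"force":{"type":"number"}},"required":["series"]}

```bash
mkdir -p pics; cat > h.py <<'E'
import numpy as np,cv2
from bench import monitor,optics,hand_in
def grab(n,tag):
    f=optics.grab_frame(n); np.savez(f'{tag}.npz',**f); cv2.imwrite(f'pics/{tag}.png',cv2.cvtColor(f['image'],cv2.COLOR_RGB2BGR)); return f
def pts(f):
    d=f['depth'];K=f['camera_matrix'];T=f['cam_to_world'];v,u=np.mgrid[:384,:512]
    x=(u-K[0,2])/K[0,0]*d;y=(v-K[1,2])/K[1,1]*d
    P=np.stack([x,-y,-d],-1)@T[:3,:3].T+T[:3,3]; P[d==0]=np.nan; return P
def state():
    s=monitor.observe();np.set_printoptions(precision=4,suppress=True)
    for k in ['time','joints','eef_pos','eef_rot','ft_force','width','grip_force']:print(k,np.array(s[k]).tolist() if k!='eef_rot' else np.array(s[k]).round(3).tolist())
    return s
E
python3 - <<'E'
from h import *
state()
for n in ['top','side']:
    f=grab(n,n+'0'); print(n,list(f.keys()),f['camera_matrix'].round(1).tolist(),f['cam_to_world'].round(3).tolist())
a=cv2.imread('pics/top0.png');b=cv2.imread('pics/side0.png')
cv2.imwrite('pics/t.png',cv2.resize(a,(800,600)));cv2.imwrite('pics/s.png',cv2.resize(b,(800,600)))
E
```

```text
time 0.0
joints [-1.145917771405809, 0.3218270101795523, -0.07008141879853821, 1.451650335929633, 0.02259950847176898, 1.3707769941706265, -0.056870490893641726]
eef_pos [0.2594095856698764, 0.5954586717805305, 0.24647120531368438]
eef_rot [[-0.917, 0.399, -0.001], [0.399, 0.917, -0.002], [-0.0, -0.002, -1.0]]
ft_force [-0.5715526011645625, 0.042906299182990326, 0.5735984779329361]
width 0.08670555297764565
grip_force 0.0
top ['image', 'depth', 'camera_matrix', 'cam_to_world'] [[357.6, 0.0, 260.0], [0.0, 357.6, 193.3], [0.0, 0.0, 1.0]] [[-0.007, 0.986, -0.165, 0.33], [-1.0, -0.007, 0.0, -0.02], [-0.001, 0.165, 0.986, 1.468], [0.0, 0.0, 0.0, 1.0]]
side ['image', 'depth', 'camera_matrix', 'cam_to_world'] [[406.5, 0.0, 256.1], [0.0, 406.5, 191.1], [0.0, 0.0, 1.0]] [[0.936, 0.21, -0.283, 0.215], [-0.352, 0.515, -0.782, -0.956], [-0.019, 0.831, 0.556, 0.763], [0.0, 0.0, 0.0, 1.0]]
```

View pics/t.png

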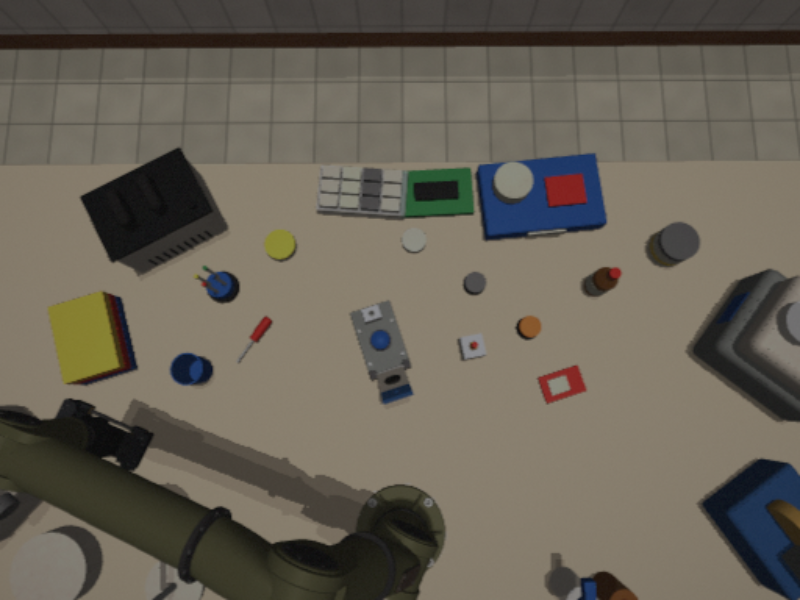

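View pics/s.png

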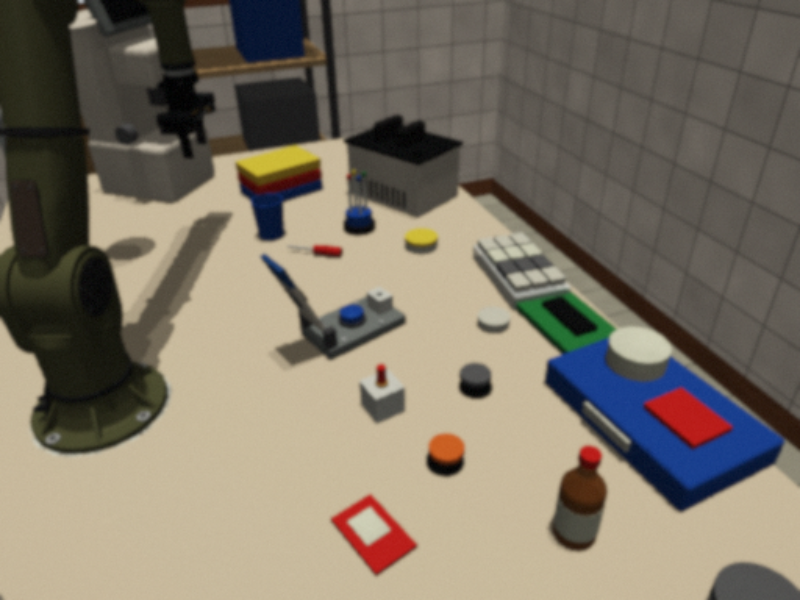

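The top view shows the orange lens at about (530,327), the pin and rack at (474,346), and the dome at (381,340). The pin block is at (372,313), and the lid stands open towards the robot with its tip near (397,393). Next I'll compute their positions.

```bash
cat >> h.py <<'E'
def ray(f,u,v,z):
    K=f['camera_matrix'];T=f['cam_to_world'];d=T[:3,:3]@np.array([(u-K[0,2])/K[0,0],-(v-K[1,2])/K[1,1],-1]);o=T[:3,3]
    return o+d*(z-o[2])/d[2]
def blob(f,lo,hi,box):
    hsv=cv2.cvtColor(f['image'],cv2.COLOR_RGB2HSV);m=cv2.inRange(hsv,lo,hi);x0,y0,x1,y1=box
    mm=np.zeros_like(m);mm[y0:y1,x0:x1]=m[y0:y1,x0:x1];n,l,s,c=cv2.connectedComponentsWithStats(mm)
    i=1+np.argmax(s[1:,4]);return l==i,c[i],s[i]
E
python3 - <<'E'
from h import *
f=dict(np.load('top0.npz'));P=pts(f);g=dict(np.load('side0.npz'));Q=pts(g)
def rep(name,F,P,lo,hi,box,z):
    m,c,s=blob(F,lo,hi,box);print(name,c.round(1),s,'ray',ray(F,*c,z).round(4),'depth mean',np.nanmedian(P[m],0).round(4),np.nanmax(P[m][:,2]).round(3))
rep('lens t',f,P,(5,120,60),(20,255,255),(320,195,360,222),.036)
rep('lens s',g,Q,(5,120,60),(20,255,255),(265,270,305,305),.036)
rep('dome t',f,P,(100,120,40),(130,255,255),(230,205,256,230),.053)
rep('dome s',g,Q,(100,120,40),(130,255,255),(214,190,236,212),.05)
rep('lid t',f,P,(100,120,40),(130,255,255),(235,240,270,262),.22)
rep('pin t',f,P,(0,120,60),(10,255,255),(295,212,312,228),.092)
rep('pin s',g,Q,(0,120,60),(10,255,255),(235,225,255,248),.08)
a=f['image'][180:270,220:370];b=g['image'][150:310,160:310]
cv2.imwrite('pics/c1.png',cv2.resize(a,None,fx=5,fy=5,interpolation=cv2.INTER_CUBIC)[...,::-1])
E
```

```text
lens t [338.7 208.6] [332 202  14  14 154] ray [ 0.5047 -0.3374  0.036 ] depth mean [ 0.5037 -0.3383  0.0345] 0.042
lens s [285.3 286.8] [274 277  23  20 366] ray [ 0.5055 -0.3431  0.036 ] depth mean [ 0.5069 -0.3409  0.0337] 0.037
dome t [242.9 217.2] [238 212  11  12 108] ray [0.4709 0.0479 0.053 ] depth mean [0.4718 0.0475 0.049 ] 0.058
dome s [224.7 200.6] [218 195  15  12 140] ray [0.471  0.0332 0.05  ] depth mean [0.4726 0.039  0.0457] 0.051
lid t [253.5 251.5] [245 246  19  12 124] ray [0.3353 0.0031 0.22  ] depth mean [0.3355 0.0035 0.2067] 0.22
pin t [303.1 220.6] [302 219   3   4  11] ray [ 0.4521 -0.1859  0.092 ] depth mean [ 0.451  -0.1859  0.0908] 0.094
pin s [243.5 238.3] [241 233   6  12  53] ray [ 0.4556 -0.1888  0.08  ] depth mean [ 0.4549 -0.1916  0.0816] 0.093
```

View pics/c1.png

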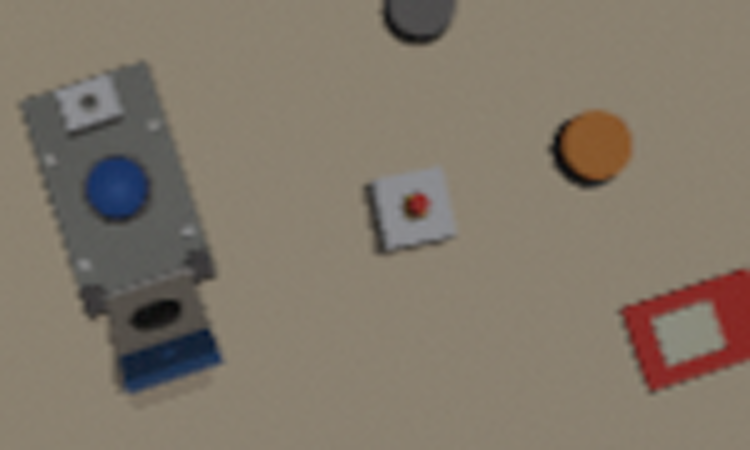

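```bash
cat > jig.py <<'E'
from h import *
from scipy.optimize import least_squares
f=dict(np.load('top0.npz'));g=dict(np.load('side0.npz'))
for n,F,box in [('top',f,(215,180,270,245)),('side',g,(180,170,270,235))]:
    P=pts(F);x0,y0,x1,y1=box;S=P[y0:y1,x0:x1].reshape(-1,3)
    B=S[(abs(S[:,2]-.024)<.006)];r=cv2.minAreaRect(B[:,:2].astype(np.float32));print(n,'base rect',np.round(r[0],4),np.round(r[1],4),r[2],len(B))
    B=S[(abs(S[:,2]-.058)<.004)];print('z58',np.nanmedian(B,0),len(B))
    sur=P[300:340,200:260] if n=='top' else P[330:360,60:120];print('table z',np.nanmedian(sur[...,2]),np.nanstd(sur[...,2]))
    S=P[(P[...,2]>.10)&(P[...,2]<.25)&(np.hypot(P[...,0]-.35,P[...,1]-.01)<.09)];print('lid pts',len(S),S.mean(0), S.min(0),S.max(0))
    if len(S)>10:
        c=S.mean(0);w=np.linalg.svd(S-c)[2];print('normal',w[2],'dir',w[0],w[1])
print('hole',ray(f,237.4,200.0,.058),'dome',ray(f,242.9,217.0,.053))
print('lens',ray(f,339,208.5,.036),'pin',ray(f,303.1,220.6,.092))
E
python3 jig.py
```

```text
top base rect [0.4745 0.0512] [0.185  0.1097] 18.166728973388672 822
z58 [0.52727593 0.06324582 0.05812283] 101
table z 0.0011015500773678966 0.06472578318065124
lid pts 314 [0.34899167 0.00978045 0.1725468 ] [ 0.31348078 -0.02968564  0.10005564] [0.38648288 0.0486066  0.21980661]
normal [0.8527511  0.27987017 0.44100822] dir [-0.41919861 -0.13697097  0.89750291] [ 3.11589619e-01 -9.50216628e-01  5.19045992e-04]
side base rect [0.478  0.0473] [0.1875 0.1132] 16.886913299560547 804
z58 [0.53142048 0.054602   0.05602857] 113
table z -0.002300277231556014 0.0013319143942700843
lid pts 339 [ 0.35128859 -0.00604251  0.16895256] [ 0.31638991 -0.03331665  0.10009206] [0.38990253 0.04585464 0.21736559]
normal [-0.85791291 -0.34650901 -0.37936388] dir [ 0.4249599  -0.0635514  -0.90297857] [-0.28878111  0.93589141 -0.201774  ]
hole [0.5391433  0.06958569 0.058     ] dome [0.47156008 0.04781716 0.053     ]
lens [ 0.5050478  -0.33864636  0.036     ] pin [ 0.45220796 -0.18594123  0.092     ]
```

```bash
cat >> h.py <<'E'
def to(p,yaw=None,R=None,e=None):
    "cm shifts in tool axes and turn for TCP target p and tool-y azimuth yaw(deg)"
    s=monitor.observe();R=np.array(s['eef_rot']);e=np.array(s['eef_pos'])
    d=R.T@(np.array(p)-e)*100;y0=np.degrees(np.arctan2(R[1,1],R[0,1]))
    t=0 if yaw is None else -((yaw-y0+180)%360-180)
    print('shift cm',d.round(2),'turn',round(t,2),'tcp',e.round(4),'tooly az',round(y0,2),'t',s['time'],'F',np.round(s['ft_force'],2))
E
python3 -c "
from h import *
to([.52,.15,.27],-71.9)"
```

```text
shift cm [-41.68 -30.44  -2.28] turn 138.37 tcp [0.2594 0.5955 0.2466] tooly az 66.47 t 0.1 F [ 0.16 -0.17  0.03]
```

{"fn": "step_arm", "kwargs": {
  "series": [
    [8.7,[-41.7,-30.4,-2.3],138.4],
    [8.7,[-41.7,-30.4,-2.3],138.4],
    [8.7,[-41.7,-30.4,-2.3],138.4],
    [8.7,[-41.7,-30.4,-2.3],138.4],
    [8.7,[-41.7,-30.4,-2.3],138.4],
    [8.7,[-41.7,-30.4,-2.3],138.4],
    [8.7,[-41.7,-30.4,-2.3],138.4],
    [8.7,[-41.7,-30.4,-2.3],138.4],
    [8.7,[-41.7,-30.4,-2.3],138.4],
    [8.7,[-41.7,-30.4,-2.3],138.4]
  ]
}}

```text
time: 1.1
eef_pos: [0.5126, 0.163, 0.2698]
eef_rot: [[0.339, 0.941, -0.0], [0.941, -0.339, 0.0], [0.0, -0.0, -1.0]]
ft_force: [0.6, 0.7, -0.6]
width: 0.0869
grip_force: 0.0
```

```bash
python3 -c "
from h import *
state();to([.505,-.3385,.12],-71.9)"
```

```text
time 1.1
joints [-0.7118479965687791, 0.06736349195697865, 0.37417610464159734, 1.7103643886388467, -0.02543696130508782, 1.3686317045027865, -0.679370185670146]
eef_pos [0.5125736596042564, 0.16301733885284553, 0.26975604103909057]
eef_rot [[0.339, 0.941, -0.0], [0.941, -0.339, 0.0], [0.0, -0.0, -1.0]]
ft_force [0.6042166895649265, 0.7072957842690308, -0.6458578826750637]
width 0.08688514190755063
grip_force 0.0
shift cm [-47.44  16.3   14.96] turn 52.07 tcp [0.5126 0.163  0.2698] tooly az -19.83 t 1.1 F [ 0.6   0.71 -0.65]
```

{"fn": "step_arm", "kwargs": {
  "series": [
    [8.7,[-47.4,16.3,12.0],52.1],
    [8.7,[-47.4,16.3,12.0],52.1],
    [8.7,[-47.4,16.3,12.0],52.1],
    [8.7,[-47.4,16.3,12.0],52.1],
    [8.7,[-47.4,16.3,12.0],52.1],
    [8.7,[-47.4,16.3,12.0],52.1],
    [8.7,[-47.4,16.3,12.0],52.1],
    [8.7,[-47.4,16.3,12.0],52.1],
    [8.7,[-47.4,16.3,12.0],52.1],
    [8.7,[-47.4,16.3,12.0],52.1]
  ]
}}

```text
time: 2.1
eef_pos: [0.5076, -0.3227, 0.1527]
eef_rot: [[0.949, 0.317, 0.0], [0.317, -0.949, 0.0], [0.0, -0.0, -1.0]]
ft_force: [1.1, 0.8, 1.5]
width: 0.0872
grip_force: 0.0
```

{"fn": "step_arm", "kwargs": {
  "series": [
    [8.7,[0,0,0],0],
    [8.7,[0,0,0],0]
  ]
}}

```text
time: 2.3
eef_pos: [0.5065, -0.3226, 0.1524]
eef_rot: [[0.95, 0.313, -0.002], [0.313, -0.95, 0.0], [-0.002, -0.001, -1.0]]
ft_force: [0.1, 0.4, -0.3]
width: 0.0869
grip_force: 0.0
```

```bash
python3 - <<'E'
from h import *
to([.505,-.3385,.037],-71.9)
f=grab('side','side1');g=grab('top','top1')
m,c,s=blob(f,(5,120,60),(20,255,255),(265,265,310,310));print(c,s)
cv2.imwrite('pics/s1.png',cv2.resize(f['image'][215:315,220:345],None,fx=6,fy=6,interpolation=cv2.INTER_CUBIC)[...,::-1])
E
```

```text
shift cm [-0.62  1.47 11.54] turn 0.12 tcp [ 0.5065 -0.3226  0.1524] tooly az -71.78 t 2.3 F [ 0.07  0.42 -0.34]
[285.15633423 286.82479784] [274 277  23  20 371]
```

View pics/s1.png

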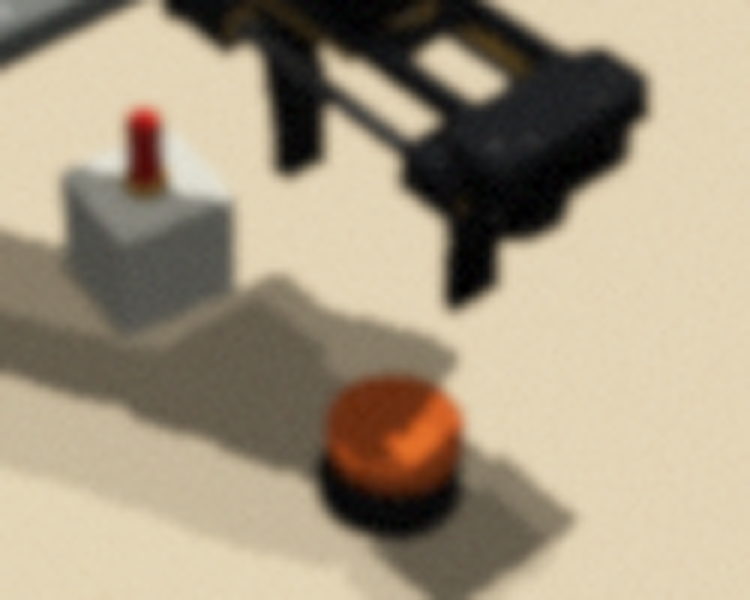

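{"fn": "step_arm", "kwargs": {
  "series": [
    [8.7,[-0.6,1.5,5],0],
    [8.7,[-0.6,1.5,8],0],
    [8.7,[-0.6,1.5,10],0],
    [8.7,[-0.6,1.5,11.5],0],
    [8.7,[-0.6,1.5,11.5],0],
    [8.7,[-0.6,1.5,11.5],0]
  ]
}}

```text
time: 3.0
eef_pos: [0.508, -0.3368, 0.0394]
eef_rot: [[0.948, 0.317, 0.001], [0.317, -0.948, -0.0], [0.001, 0.001, -1.0]]
ft_force: [-0.1, -0.3, 0.1]
width: 0.0869
grip_force: 0.0
```

```bash
python3 - <<'E'
from h import *
to([.505,-.3385,.037],-71.9)
f=grab('side','side2')
cv2.imwrite('pics/s2.png',cv2.resize(f['image'][245:315,240:335],None,fx=8,fy=8,interpolation=cv2.INTER_CUBIC)[...,::-1])
E
```

```text
shift cm [-0.34  0.07  0.24] turn 0.41 tcp [ 0.508  -0.3368  0.0394] tooly az -71.49 t 3.0 F [-0.09 -0.32  0.07]
```

View pics/s2.png

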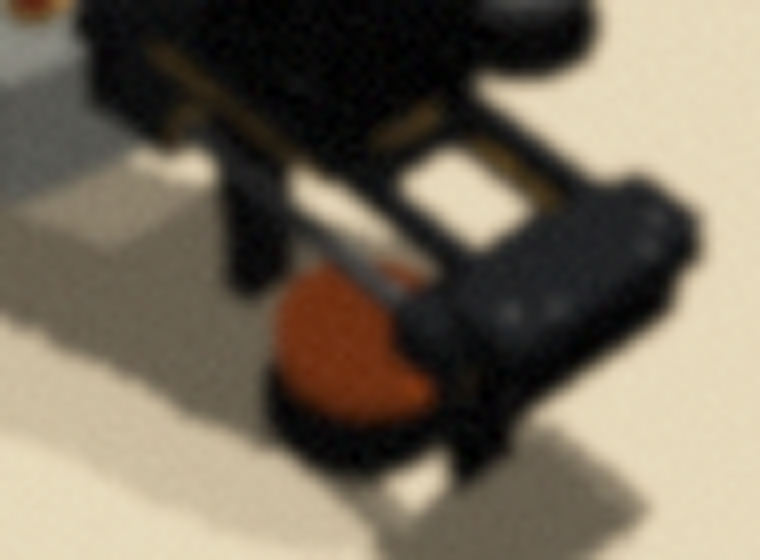

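The lens top (about 355,340 in the crop) sits between the fingers. I'll correct by 3 mm along the tool's x and then close.

{"fn": "step_arm", "kwargs": {
  "series": [
    [8.7,[-0.35,0.1,0.2],0.4],
    [8.7,[-0.35,0.1,0.2],0.4],
    [5.0,[-0.35,0.1,0.2],0.4],
    [5.0,[-0.35,0.1,0.2],0.4],
    [5.0,[-0.35,0.1,0.2],0.4],
    [5.0,[-0.35,0.1,0.2],0.4],
    [5.0,[-0.35,0.1,0.2],0.4],
    [5.0,[-0.35,0.1,0.2],0.4]
  ],
  "force": 10
}}

```text
time: 3.85
eef_pos: [0.504, -0.3394, 0.0363]
eef_rot: [[0.951, 0.309, -0.0], [0.309, -0.951, 0.0], [0.0, -0.0, -1.0]]
ft_force: [0.0, 0.0, 0.6]
width: 0.0544
grip_force: 10.0
```

```bash
python3 - <<'E'
from h import *
to([.472,.048,.16],-71.9)
E
```

```text
shift cm [  8.95 -37.83 -12.36] turn -0.08 tcp [ 0.504  -0.3394  0.0363] tooly az -71.98 t 3.85 F [0.03 0.03 0.59]
```

{"fn": "step_arm", "kwargs": {
  "series": [
    [5.0,[0,0,-4],0],
    [5.0,[0,0,-8],0],
    [5.0,[0,0,-12.4],0],
    [5.0,[2,-8,-12.4],0],
    [5.0,[3.5,-14,-12.4],0],
    [5.0,[4.5,-19,-12.4],0],
    [5.0,[5.5,-24,-12.4],0],
    [5.0,[7,-29,-12.4],0],
    [5.0,[8,-34,-12.4],0],
    [5.0,[9,-37.8,-12.4],0]
  ]
}}

```text
time: 4.85
eef_pos: [0.4749, 0.0113, 0.1607]
eef_rot: [[0.951, 0.309, 0.001], [0.309, -0.951, 0.001], [0.001, -0.0, -1.0]]
ft_force: [1.2, 0.1, -0.4]
width: 0.0541
grip_force: 10.0
```

{"fn": "step_arm", "kwargs": {
  "series": [
    [5.0,[0,0,0],0],
    [5.0,[0,0,0],0]
  ]
}}

```text
time: 5.05
eef_pos: [0.4753, 0.0103, 0.1604]
eef_rot: [[0.95, 0.312, 0.0], [0.312, -0.95, -0.0], [-0.0, 0.0, -1.0]]
ft_force: [-0.2, -1.2, -0.9]
width: 0.0542
grip_force: 10.0
```

```bash
python3 - <<'E'
from h import *
to([.472,.048,.10],-71.9)
f=grab('side','side3');g=grab('top','top3')
a=cv2.resize(f['image'][150:225,175:275],None,fx=4,fy=4,interpolation=cv2.INTER_CUBIC)
b=cv2.resize(g['image'][180:255,210:310],None,fx=4,fy=4,interpolation=cv2.INTER_CUBIC)
cv2.imwrite('pics/s3.png',np.hstack([a,b])[...,::-1])
E
```

```text
shift cm [ 0.86 -3.68  6.04] turn 0.1 tcp [0.4753 0.0103 0.1604] tooly az -71.8 t 5.05 F [-0.24 -1.18 -0.89]
```

View pics/s3.png

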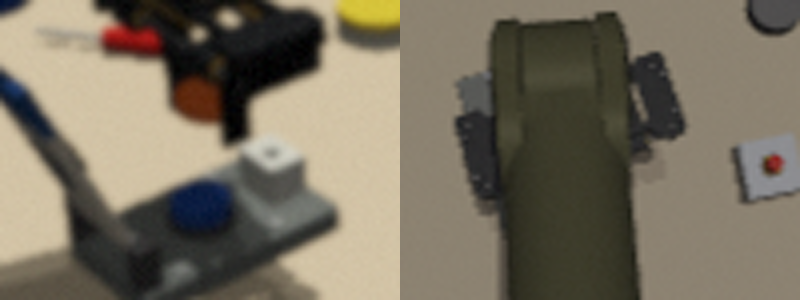

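{"fn": "step_arm", "kwargs": {
  "series": [
    [5.0,[0.9,-3.7,0],0],
    [5.0,[0.9,-3.7,3],0],
    [5.0,[0.9,-3.7,6],0],
    [5.0,[0.9,-3.7,8.8],0],
    [5.0,[0.9,-3.7,8.8],0],
    [5.0,[0.9,-3.7,8.8],0],
    [5.0,[0.9,-3.7,8.8],0]
  ]
}}

```text
time: 5.85
eef_pos: [0.474, 0.0465, 0.0739]
eef_rot: [[0.951, 0.308, 0.002], [0.308, -0.951, 0.0], [0.002, 0.0, -1.0]]
ft_force: [0.8, -0.0, 0.1]
width: 0.0542
grip_force: 10.0
```

```bash
cat >> h.py <<'E'
def proj(F,P):
    T=F['cam_to_world'];K=F['camera_matrix'];c=(np.atleast_2d(P)-T[:3,3])@T[:3,:3];x=c[:,0]/-c[:,2];y=-c[:,1]/-c[:,2]
    return np.stack([K[0,0]*x+K[0,2],K[1,1]*y+K[1,2]],1)
def circ(c,r):
    t=np.linspace(0,2*np.pi,60);return np.array(c)+np.stack([r*np.cos(t),r*np.sin(t),0*t],1)
def overlay(F,curves,box,k,name):
    x0,y0,x1,y1=box;a=cv2.resize(F['image'][y0:y1,x0:x1],None,fx=k,fy=k,interpolation=cv2.INTER_CUBIC)
    for C,col in curves:
        q=((proj(F,C)-[x0,y0]+.5)*k-.5).round().astype(np.int32);cv2.polylines(a,[q],False,col,1)
    cv2.imwrite(name,a[...,::-1])
E
python3 - <<'E'
from h import *
s=monitor.observe();e=np.array(s['eef_pos']);to([.472,.048,.0635],-71.9)
f=grab('side','side4')
D=[.472,.048]
overlay(f,[(circ(D+[.047],.024),(255,255,0)),(circ([e[0],e[1],e[2]-.0103],.028),(0,255,0)),(circ([e[0],e[1],e[2]-.0003],.028),(0,255,255)),(circ([.472+.07*.9505,.048+.07*.3107,.058],.00625),(255,0,0))],(190,160,270,220),10,'pics/s4.png')
E
```

```text
shift cm [-0.14 -0.2   1.04] turn -0.17 tcp [0.474  0.0465 0.0739] tooly az -72.07 t 5.85 F [ 0.83 -0.03  0.11]
```

View pics/s4.png

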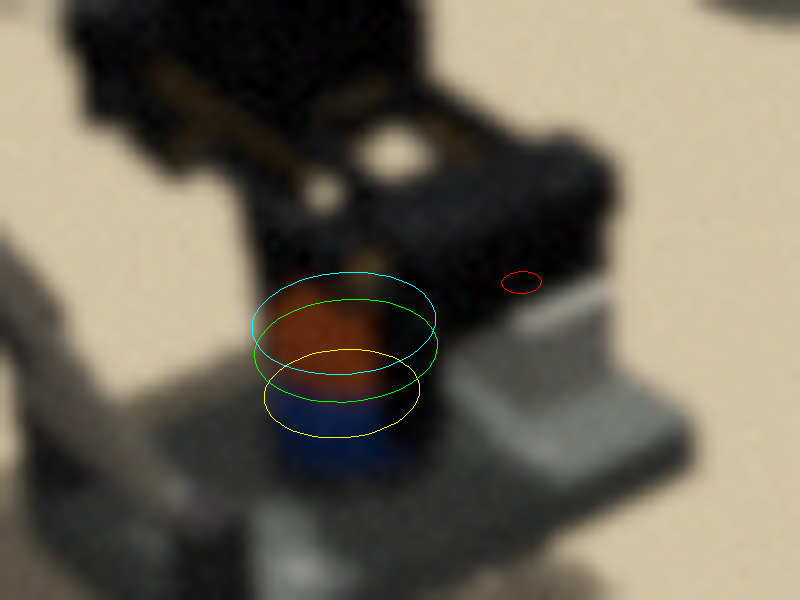

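Both the lens and the dome appear about 10 overlay pixels right of their models, so the shift is common camera bias and their relative placement is good. Lowering now.

{"fn": "step_arm", "kwargs": {
  "series": [
    [5.0,[-0.15,-0.15,0.3],0],
    [5.0,[-0.15,-0.15,0.6],0],
    [5.0,[-0.15,-0.15,0.8],0],
    [5.0,[-0.15,-0.15,0.9],0],
    [5.0,[-0.15,-0.15,0.9],0],
    [5.0,[-0.15,-0.15,0.9],0]
  ]
}}

```text
time: 6.5
eef_pos: [0.4708, 0.0483, 0.0634]
eef_rot: [[0.951, 0.309, 0.0], [0.309, -0.951, -0.0], [0.0, 0.0, -1.0]]
ft_force: [0.4, 0.2, -0.7]
width: 0.0546
grip_force: 10.0
```

```bash
python3 - <<'E'
from h import *
to([.472,.048,.0630],-71.9)
E
```

```text
shift cm [0.11 0.07 0.04] turn -0.08 tcp [0.4708 0.0483 0.0634] tooly az -71.98 t 6.5 F [ 0.39  0.18 -0.66]
```

{"fn": "step_arm", "kwargs": {
  "series": [
    [5.0,[0.1,0.05,0.1],0],
    [5.0,[0.1,0.05,0.15],0],
    [5.0,[0.1,0.05,0.15],0],
    [5.0,[0.1,0.05,0.15],0]
  ]
}}

```text
time: 6.9
eef_pos: [0.4721, 0.0481, 0.0621]
eef_rot: [[0.951, 0.309, 0.0], [0.309, -0.951, 0.0], [0.001, 0.0, -1.0]]
ft_force: [-0.3, 0.2, 1.7]
width: 0.0543
grip_force: 10.0
```

```bash
python3 - <<'E'
from h import *
for i in range(4): 
    to([.472,.048,.0630],-71.9); f=grab('side','side5')
E
```

```text
shift cm [-0.01  0.01 -0.09] turn -0.08 tcp [0.4721 0.0481 0.0621] tooly az -71.98 t 6.9 F [-0.27  0.18  1.65]
shift cm [-0.01  0.02 -0.09] turn -0.08 tcp [0.472  0.0482 0.0621] tooly az -71.98 t 6.95 F [0.22 0.14 0.35]
shift cm [-0.01  0.01 -0.09] turn -0.08 tcp [0.4721 0.0481 0.0621] tooly az -71.98 t 7.0 F [0.24 0.27 0.5 ]
shift cm [-0.01  0.01 -0.1 ] turn -0.08 tcp [0.472  0.0481 0.062 ] tooly az -71.98 t 7.05 F [0.56 0.37 1.11]
```

{"fn": "step_arm", "kwargs": {
  "series": [
    [5.2,[0,0,0],0],
    [5.6,[0,0,0],0],
    [5.8,[0,0,0],0],
    [6.0,[0,0,0],0],
    [6.5,[0,0,0],0],
    [7.5,[0,0,0],0],
    [8.7,[0,0,0],0],
    [8.7,[0,0,0],0],
    [8.7,[0,0,0],0]
  ],
  "force": 3
}}

```text
time: 8.0
eef_pos: [0.4718, 0.0481, 0.0619]
eef_rot: [[0.951, 0.309, 0.0], [0.309, -0.951, 0.0], [0.0, -0.0, -1.0]]
ft_force: [0.0, -0.3, -0.2]
width: 0.0848
grip_force: 0.0
```

{"fn": "step_arm", "kwargs": {
  "series": [
    [8.7,[0,0,-1],0],
    [8.7,[0,0,-4],0],
    [8.7,[0,0,-8],0],
    [8.7,[0,0,-13],0],
    [8.7,[0,0,-18],0],
    [8.7,[0,0,-22],0],
    [8.7,[0,0,-22],0]
  ]
}}

```text
time: 8.7
eef_pos: [0.4749, 0.0483, 0.2888]
eef_rot: [[0.951, 0.309, 0.011], [0.309, -0.951, 0.004], [0.012, -0.001, -1.0]]
ft_force: [0.2, -0.6, -0.3]
width: 0.087
grip_force: 0.0
```

```bash
python3 - <<'E'
from h import *
to([.472,.048,.25],18.1)
f=grab('side','side6');P=pts(f)
m,c,s=blob(f,(4,120,50),(20,255,255),(205,180,250,215));print(c,s)
S=P[m];S=S[S[:,2]>.055];print('lens top pts',np.median(S,0),len(S)); 
A=np.c_[S[:,:2]-S[:,:2].mean(0),np.ones(len(S))];print('tilt fit',np.linalg.lstsq(A,S[:,2],rcond=None)[0])
D=[.472,.048]
overlay(f,[(circ(D+[.063],.028),(0,255,0))],(190,160,270,220),10,'pics/s6.png')
E
```

```text
shift cm [-0.33 -0.06  3.88] turn -90.11 tcp [0.4749 0.0483 0.2888] tooly az -72.01 t 8.7 F [ 0.24 -0.58 -0.33]
[225.29166667 195.95238095] [217 191  18  11 168]
lens top pts [0.47588348 0.04396428 0.05960351] 154
tilt fit [-0.09031372  0.05800348  0.05953175]
```

View pics/s6.png

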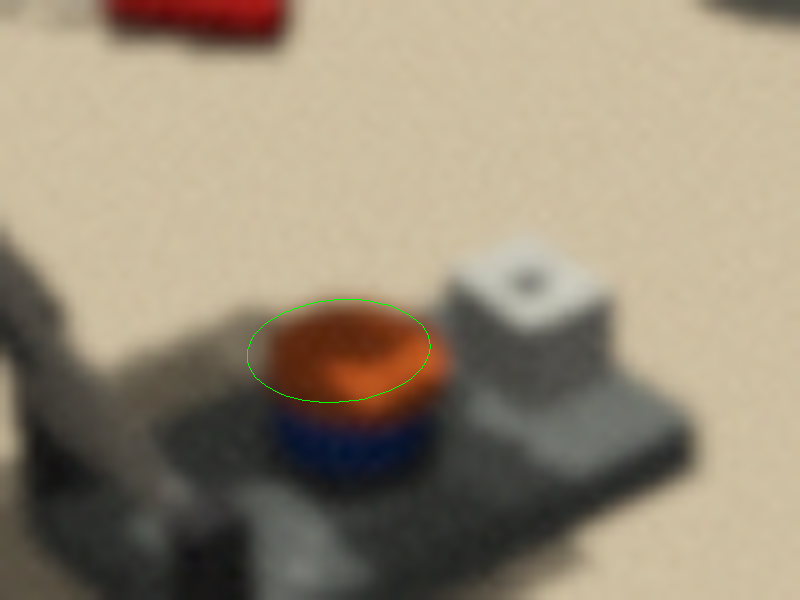

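{"fn": "step_arm", "kwargs": {
  "series": [
    [8.7,[8,-28,0],-90.1],
    [8.7,[8,-28,0],-90.1],
    [8.7,[8,-28,0],-90.1],
    [8.7,[8,-28,0],-90.1],
    [8.7,[8,-28,0],-90.1],
    [8.7,[8,-28,0],-90.1],
    [8.7,[8,-28,0],-90.1],
    [8.7,[8,-28,0],-90.1],
    [8.7,[8,-28,0],-90.1],
    [8.7,[8,-28,0],-90.1]
  ]
}}

```text
time: 9.75
eef_pos: [0.4607, 0.3386, 0.2804]
eef_rot: [[-0.247, 0.969, -0.002], [0.969, 0.247, -0.002], [-0.002, -0.002, -1.0]]
ft_force: [0.1, -0.4, 0.0]
width: 0.0868
grip_force: 0.0
```

```bash
python3 - <<'E'
from h import *
to([.472,.048,.25],18.1)
f=grab('top','top7');P=pts(f);f0=dict(np.load('top0.npz'))
m,c,s=blob(f,(4,110,40),(20,255,255),(225,200,260,235));print(c,s,ray(f,*c,.063),P[m][:,:].mean(0))
S=P[m];A=np.c_[S[:,:2]-S[:,:2].mean(0),np.ones(len(S))];print('tilt fit',np.linalg.lstsq(A,S[:,2],rcond=None)[0])
m,c,s=blob(f0,(100,120,40),(130,255,255),(230,205,256,230));print('dome',c,ray(f0,*c,.047))
hsv=cv2.cvtColor(f['image'],cv2.COLOR_RGB2HSV);print(hsv[217,230:258].tolist())
P0=pts(f0);S=P0[m];print(S.mean(0))
# refine dome/lens edge in side via difference
print('lid', [np.round(P[(P[...,2]>.10)&(P[...,2]<.25)&(np.hypot(P[...,0]-.35,P[...,1]-.01)<.09)].mean(0),3)])
D=[.472,.048]
overlay(f,[(circ(D+[.063],.028),(0,255,0)),(circ(D+[.047],.024),(255,255,0))],(215,190,275,240),12,'pics/t7.png')
E
```

```text
shift cm [-28.43  -6.08   3.1 ] turn -3.79 tcp [0.4607 0.3386 0.2804] tooly az 14.31 t 9.75 F [ 0.14 -0.44  0.05]
[242.90322581 216.3483871 ] [236 210  14  14 155] [0.47313294 0.04732645 0.063     ] [nan nan nan]
 ** On entry to DLASCL parameter number  4 had an illegal value
 ** On entry to DLASCL parameter number  4 had an illegal valueTraceback (most recent call last):
  File "<stdin>", line 5, in <module>
    x, resids, rank, s = _umath_linalg.lstsq(a, b, rcond,
                         ~~~~~~~~~~~~~~~~~~~^^^^^^^^^^^^^
                                             signature=signature)
                                             ^^^^^^^^^^^^^^^^^^^^
    raise LinAlgError("SVD did not converge in Linear Least Squares")
numpy.linalg.LinAlgError: SVD did not converge in Linear Least Squares
```

```bash
python3 - <<'E'
from h import *
to([.351,.008,.29],18.1)
E
```

```text
shift cm [-29.21 -18.96  -0.86] turn -3.47 tcp [0.4607 0.3386 0.2805] tooly az 14.63 t 9.8 F [ 0.03 -0.1  -0.38]
```

{"fn": "step_arm", "kwargs": {
  "series": [
    [8.7,[-29.2,-19,-1],-3.5],
    [8.7,[-29.2,-19,-1],-3.5],
    [8.7,[-29.2,-19,-1],-3.5],
    [8.7,[-29.2,-19,-1],-3.5],
    [8.7,[-29.2,-19,-1],-3.5],
    [8.7,[-29.2,-19,-1],-3.5],
    [8.7,[-29.2,-19,-1],-3.5],
    [8.7,[-29.2,-19,-1],-3.5],
    [8.7,[-29.2,-19,-1],-3.5],
    [8.7,[-29.2,-19,-1],-3.5]
  ]
}}

```text
time: 10.8
eef_pos: [0.3639, 0.0205, 0.2878]
eef_rot: [[-0.298, 0.955, -0.016], [0.955, 0.298, -0.001], [0.004, -0.016, -1.0]]
ft_force: [0.1, -0.2, 0.7]
width: 0.0871
grip_force: 0.0
```

```bash
python3 - <<'E'
from h import *
state();to([.351,.008,.29],18.1)
E
```

```text
time 10.8
joints [0.1419877950993642, -0.30069098746190237, -0.21388861841098158, 1.9933591739784466, -0.06308312290142414, 1.45908669380581, 0.24777180471795107]
eef_pos [0.3638559578792082, 0.020532427646148214, 0.28779889759263594]
eef_rot [[-0.298, 0.955, -0.016], [0.955, 0.298, -0.001], [0.004, -0.016, -1.0]]
ft_force [0.051262268683602175, -0.17201772127341355, 0.6831765340134779]
width 0.08711587311453711
grip_force 0.0
shift cm [-0.81 -1.6  -0.2 ] turn -0.78 tcp [0.3639 0.0205 0.2878] tooly az 17.32 t 10.8 F [ 0.05 -0.17  0.68]
```

```bash
python3 - <<'E'
from h import *
to([.359,-.025,.258],18.1)
E
```

```text
shift cm [-4.21 -1.77  2.99] turn -0.78 tcp [0.3639 0.0205 0.2878] tooly az 17.32 t 10.8 F [ 0.05 -0.17  0.68]
```

{"fn": "step_arm", "kwargs": {
  "series": [
    [8.7,[-4.2,-1.8,0],-0.8],
    [8.7,[-4.2,-1.8,1],-0.8],
    [8.7,[-4.2,-1.8,2],-0.8],
    [8.7,[-4.2,-1.8,2.8],-0.8],
    [8.7,[-4.2,-1.8,2.8],-0.8]
  ]
}}

```text
time: 11.3
eef_pos: [0.3585, -0.0231, 0.2589]
eef_rot: [[-0.315, 0.949, -0.018], [0.949, 0.315, -0.001], [0.005, -0.017, -1.0]]
ft_force: [-0.2, 0.6, -0.1]
width: 0.0868
grip_force: 0.0
```

```bash
cat >>h.py <<'E'
def jc(p):
    d=np.array(p)[:2]-[.396,.023];return 'a %.4f b %.4f'%(d@[.9505,.3107],d@[-.3107,.9505])
E
python3 - <<'E'
from h import *
s=state();print(jc(s['eef_pos']));to([.359,-.025,.25],18.1)
f=grab('side','side8');P=pts(f)
cv2.imwrite('pics/s8.png',cv2.resize(f['image'][100:230,130:290],(800,600),interpolation=cv2.INTER_CUBIC)[...,::-1])
E
```

```text
time 11.3
joints [0.1747028395636557, -0.2999101959727343, -0.1485524596369994, 2.052662225290984, -0.04300126839661033, 1.4039914384779961, 0.3613558198408421]
eef_pos [0.3585399402846454, -0.02314000131486717, 0.2589246736215359]
eef_rot [[-0.315, 0.949, -0.018], [0.949, 0.315, -0.001], [0.005, -0.017, -1.0]]
ft_force [-0.17174496939674916, 0.621282994470206, -0.07744744210055003]
width 0.0868316138953363
grip_force 0.0
a -0.0499 b -0.0322
shift cm [-0.2   0.    0.89] turn 0.28 tcp [ 0.3585 -0.0231  0.2589] tooly az 18.38 t 11.3 F [-0.17  0.62 -0.08]
```

View pics/s8.png

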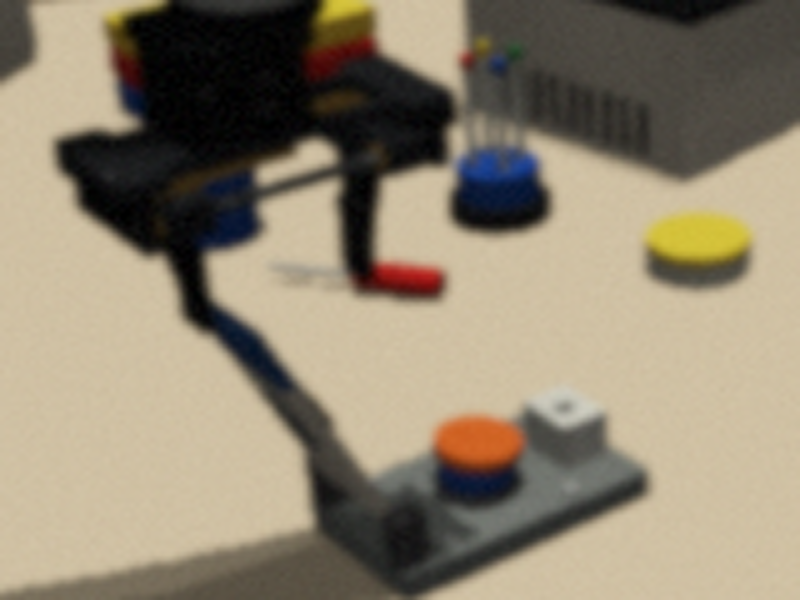

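The lens sits level on the dome at (478,450). The back fingertip at (200,315) is just behind the lid's tip at (215,310). I'll descend behind the lid and push forward.

{"fn": "step_arm", "kwargs": {
  "series": [
    [8.7,[0,-0.4,1.5],0],
    [8.7,[0,-0.4,3],0],
    [8.7,[0,-0.4,4.3],0],
    [8.7,[0,-0.4,4.3],0]
  ]
}}

```text
time: 11.75
eef_pos: [0.3542, -0.0249, 0.2162]
eef_rot: [[-0.315, 0.949, -0.018], [0.949, 0.315, -0.001], [0.005, -0.017, -1.0]]
ft_force: [-1.0, 0.3, 0.0]
width: 0.0871
grip_force: 0.0
```

```bash
python3 - <<'E'
from h import *
s=monitor.observe();print(jc(s['eef_pos']));to([.359,-.025,.215],18.1);print(np.round(s['joints'],2))
E
```

```text
a -0.0546 b -0.0326
shift cm [-0.16  0.45  0.11] turn 0.27 tcp [ 0.3542 -0.0249  0.2162] tooly az 18.37 t 11.75 F [-1.03  0.26  0.02]
[ 0.18 -0.29 -0.15  2.13 -0.04  1.31  0.36]
```

{"fn": "step_arm", "kwargs": {
  "series": [
    [8.7,[0,1.5,0],0],
    [8.7,[0.3,3,0],0],
    [8.7,[0.7,5,0],0],
    [8.7,[1,7,0],0],
    [8.7,[1.4,9,0],0],
    [8.7,[1.8,11.5,0],0],
    [8.7,[2.2,14,0.5],0],
    [8.7,[2.6,16,1.2],0],
    [8.7,[3,18,2.2],0],
    [8.7,[3.2,20,3],0]
  ]
}}

```text
time: 12.75
eef_pos: [0.5353, 0.0685, 0.1847]
eef_rot: [[-0.315, 0.949, -0.016], [0.949, 0.315, -0.001], [0.004, -0.015, -1.0]]
ft_force: [-0.3, -0.5, -1.1]
width: 0.0873
grip_force: 0.4
```

```bash
cat >>h.py <<'E'
def lid(P):
    D=P-[.396,.023,.06];a=D@[.9505,.3107,0];b=D@[-.3107,.9505,0];z=D[...,2]
    return a,b,z
E
python3 - <<'E'
from h import *
s=monitor.observe();print(jc(s['eef_pos']));to([.359,-.025,.215],18.1)
f=grab('side','side9');P=pts(f);a,b,z=lid(P)
hsv=cv2.cvtColor(f['image'],cv2.COLOR_RGB2HSV);m=cv2.inRange(hsv,(100,120,40),(130,255,255))>0
k=m&(abs(b)<.045)&(z>0.01)&(a>-.1)&(a<.2);print('blue end a,b,z',np.c_[a[k],b[k],z[k]].mean(0),k.sum(),'ang',np.median(np.arctan2(z[k],a[k])))
E
```

```text
a 0.1465 b -0.0000
shift cm [ -3.32 -19.72  -2.74] turn 0.23 tcp [0.5353 0.0685 0.1847] tooly az 18.33 t 12.75 F [-0.32 -0.46 -1.08]
blue end a,b,z [ 0.1112524  -0.01396219  0.1030994 ] 98 ang 0.748312554169432
```

{"fn": "step_arm", "kwargs": {
  "series": [
    [8.7,[0,0.5,-3],0],
    [8.7,[0,0.5,-7],0],
    [4,[0,-1,-7.5],0],
    [0.5,[0,-2.6,-7.5],0],
    [0.5,[0,-2.6,-7.5],0],
    [0.5,[0,-2.6,-7.5],0],
    [0.5,[0,-2.6,-7.5],0]
  ]
}}

```text
time: 13.5
eef_pos: [0.5114, 0.0599, 0.2601]
eef_rot: [[-0.314, 0.949, -0.015], [0.949, 0.314, -0.001], [0.004, -0.014, -1.0]]
ft_force: [0.4, 0.5, 0.6]
width: 0.0548
grip_force: 0.0
```

{"fn": "step_arm", "kwargs": {
  "series": [
    [0.5,[0,0,2],0],
    [0.5,[0,0,4],0],
    [0.5,[0,0,6],0],
    [0.5,[0,0,8],0],
    [0.5,[0,0,10],0],
    [0.5,[0,0,12],0],
    [0.5,[0,0,13],0],
    [0.5,[0,0,13],0]
  ]
}}

```text
time: 14.3
eef_pos: [0.5153, 0.0614, 0.1315]
eef_rot: [[-0.315, 0.949, -0.002], [0.949, 0.315, 0.002], [0.003, -0.001, -1.0]]
ft_force: [10.6, 3.4, 0.9]
width: 0.0869
grip_force: 5.4
```

```bash
python3 - <<'E'
from h import *
s=monitor.observe();print(jc(s['eef_pos']),s['width']);to([.396+.12*.9505,.023+.12*.3107,.102],18.1)
E
```

```text
a 0.1253 b -0.0006 0.0868913319477651
shift cm [ 0.05 -0.53  2.95] turn 0.23 tcp [0.5153 0.0614 0.1315] tooly az 18.33 t 14.3 F [10.61  3.37  0.93]
```

{"fn": "step_arm", "kwargs": {
  "series": [
    [8.7,[0,0.8,0],0],
    [8.7,[0,1.0,0],0],
    [8.7,[0,1.0,0],0]
  ]
}}

```text
time: 14.6
eef_pos: [0.5181, 0.0627, 0.1293]
eef_rot: [[-0.314, 0.949, -0.017], [0.949, 0.314, -0.001], [0.004, -0.017, -1.0]]
ft_force: [0.4, -0.0, 0.6]
width: 0.0869
grip_force: 0.0
```

```bash
python3 - <<'E'
from h import *
s=monitor.observe();print(jc(s['eef_pos']),s['width'],s['grip_force']);to([.396+.12*.9505,.023+.12*.3107,.102],18.1)
f=grab('side','side10');P=pts(f);a,b,z=lid(P)
hsv=cv2.cvtColor(f['image'],cv2.COLOR_RGB2HSV);m=cv2.inRange(hsv,(100,120,40),(130,255,255))>0
k=m&(abs(b)<.045)&(z>-.01)&(a>.05)&(a<.2);print('blue end a,b,z',np.c_[a[k],b[k],z[k]].mean(0),k.sum(),'ang',np.median(np.arctan2(z[k],a[k])))
cv2.imwrite('pics/s10.png',cv2.resize(f['image'][120:220,180:305],(800,600),interpolation=cv2.INTER_CUBIC)[...,::-1])
E
```

```text
a 0.1284 b -0.0002 0.08687781155595684 0.0
shift cm [ 0.01 -0.8   2.74] turn 0.22 tcp [0.5181 0.0627 0.1293] tooly az 18.32 t 14.6 F [ 0.42 -0.01  0.65]
blue end a,b,z [ 0.1482607  -0.00415779  0.04359548] 153 ang 0.285882074255964
```

View pics/s10.png

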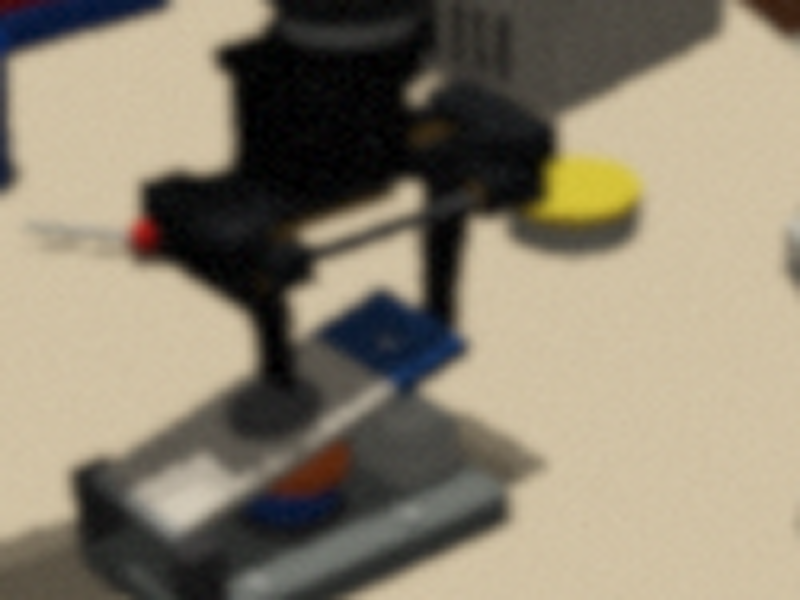

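The lid is at about 0.22 rad with the lens still on the dome, and the front finger hangs ahead of the lid's end. I'll lift, close the fingers fully and press again. That was my last picture.

{"fn": "step_arm", "kwargs": {
  "series": [
    [8.7,[0,0.2,-2],0],
    [8.7,[0,0.2,-5],0],
    [0,[0,-0.5,-5],0],
    [0,[0,-0.5,-5],0],
    [0,[0,-0.5,-5],0],
    [0,[0,-0.5,-5],0],
    [0,[0,-0.5,-5],0],
    [0,[0,-0.5,-5],0],
    [0,[0,-0.5,-5],0],
    [0,[0,-0.5,-5],0]
  ],
  "force": 10
}}

```text
time: 15.65
eef_pos: [0.5144, 0.0611, 0.1799]
eef_rot: [[-0.314, 0.949, -0.016], [0.949, 0.314, -0.001], [0.004, -0.015, -1.0]]
ft_force: [-0.1, 0.1, -0.1]
width: 0.0309
grip_force: 0.0
```

```bash
python3 - <<'E'
from h import *
s=monitor.observe();print(jc(s['eef_pos']),s['width'],s['grip_force']);to([.396+.125*.9505,.023+.125*.3107,.102],18.1)
f=grab('side','side11');P=pts(f);a,b,z=lid(P)
hsv=cv2.cvtColor(f['image'],cv2.COLOR_RGB2HSV);m=cv2.inRange(hsv,(100,120,40),(130,255,255))>0
k=m&(abs(b)<.045)&(z>0)&(a>.05)&(a<.2);print('blue end a,b,z',np.c_[a[k],b[k],z[k]].mean(0),k.sum(),'ang',np.median(np.arctan2(z[k],a[k])))
E
```

```text
a 0.1244 b -0.0006 0.030852959287521846 0.0
shift cm [0.03 0.17 7.79] turn 0.21 tcp [0.5144 0.0611 0.1799] tooly az 18.31 t 15.65 F [-0.06  0.12 -0.1 ]
blue end a,b,z [ 0.14661251 -0.00338274  0.04307864] 139 ang 0.2871345948639313
```

{"fn": "step_arm", "kwargs": {
  "series": [
    [0,[0,0,0],0],
    [0,[0,0,1],0],
    [0,[0,0,2],0],
    [0,[0,0,3],0],
    [0,[0,0,4.5],0],
    [0,[0,0,5.5],0],
    [0,[0,0,6.5],0],
    [0,[0,0,7.3],0],
    [0,[0,0,7.8],0],
    [0,[0,0,7.9],0]
  ]
}}

```text
time: 16.7
eef_pos: [0.5139, 0.0612, 0.1013]
eef_rot: [[-0.314, 0.949, -0.014], [0.949, 0.314, -0.001], [0.004, -0.014, -1.0]]
ft_force: [-0.1, -0.2, 4.2]
width: 0.0005
grip_force: 2.1
```

```bash
python3 - <<'E'
from h import *
s=monitor.observe();print(jc(s['eef_pos']),s['width'],s['grip_force']);to([.396+.125*.9505,.023+.125*.3107,.100],18.1)
E
```

```text
a 0.1239 b -0.0003 0.0005255879062410397 2.063931946381672
shift cm [0.03 0.11 0.13] turn 0.2 tcp [0.5139 0.0612 0.1013] tooly az 18.3 t 16.7 F [-0.06 -0.19  4.16]
```

{"fn": "step_arm", "kwargs": {
  "series": [
    [0,[0,0,0.1],0],
    [0,[0,0,0.1],0],
    [0,[0,0,0.1],0],
    [0,[0,0,-4],0],
    [8.7,[0,0,-8],0],
    [8.7,[0,0,-8],0],
    [8.7,[0,0,-8],0]
  ]
}}

```text
time: 17.4
eef_pos: [0.5144, 0.0608, 0.1814]
eef_rot: [[-0.314, 0.949, -0.015], [0.95, 0.314, -0.001], [0.003, -0.014, -1.0]]
ft_force: [-0.2, -1.0, -0.6]
width: 0.0171
grip_force: 0.0
```

```bash
python3 - <<'E'
from h import *
to([.453,-.187,.15],18.1)
E
```

```text
shift cm [-21.62 -13.56   3.26] turn 0.19 tcp [0.5144 0.0608 0.1814] tooly az 18.29 t 17.4 F [-0.16 -1.   -0.56]
```

{"fn": "step_arm", "kwargs": {
  "series": [
    [8.7,[-21.6,-13.6,0],0.2],
    [8.7,[-21.6,-13.6,0],0.2],
    [8.7,[-21.6,-13.6,0],0.2],
    [8.7,[-21.6,-13.6,0],0.2],
    [8.7,[-21.6,-13.6,0],0.2],
    [8.7,[-21.6,-13.6,1],0.2],
    [8.7,[-21.6,-13.6,3],0.2],
    [8.7,[-21.6,-13.6,3],0.2],
    [8.7,[-21.6,-13.6,3],0.2],
    [8.7,[-21.6,-13.6,3],0.2]
  ]
}}

```text
time: 18.4
eef_pos: [0.453, -0.1861, 0.1524]
eef_rot: [[-0.312, 0.95, -0.015], [0.95, 0.312, -0.001], [0.004, -0.015, -1.0]]
ft_force: [-0.9, -0.8, -0.0]
width: 0.086
grip_force: 0.0
```

```bash
python3 - <<'E'
from h import *
s=monitor.observe();print(s['width'],np.round(s['eef_rot'],3).tolist());to([.453,-.187,.088],18.1)
f=grab('side','side12')
m,c,S=blob(f,(0,120,40),(8,255,255),(232,222,258,250));print('pin red',c,S)
f0=dict(np.load('side0.npz'));m,c,S=blob(f0,(0,120,40),(8,255,255),(232,222,258,250));print('pin red0',c,S,proj(f0,[[.453,-.187,.092],[.453,-.187,.060],[.453,-.187,.076]]))
P=pts(f);D=P-[.396,.023,.06];a=D@[.9505,.3107,0];b=D@[-.3107,.9505,0]
k=(abs(b)<.03)&(a>.02)&(a<.17)&(D[...,2]>-.005)&(D[...,2]<.04);A=np.c_[a[k],np.ones(k.sum())];print('lid slope',np.linalg.lstsq(A,D[k][:,2],rcond=None)[0],k.sum())
E
```

```text
0.085993507741429 [[-0.312, 0.95, -0.015], [0.95, 0.312, -0.001], [0.004, -0.015, -1.0]]
shift cm [-0.11  0.07  6.44] turn 0.07 tcp [ 0.453  -0.1861  0.1524] tooly az 18.17 t 18.4 F [-0.89 -0.8  -0.  ]
pin red [243.74545455 239.65454545] [241 234   6  12  55]
pin red0 [243.4 238. ] [241 233   6  12  50] [[242.10685772 234.54744015]
 [242.57019187 244.02580346]
 [242.34048648 239.32675173]]
lid slope [-0.01233074  0.01256366] 7
```

{"fn": "step_arm", "kwargs": {
  "series": [
    [8.7,[-0.1,0.05,3],0],
    [8.7,[-0.1,0.05,5],0],
    [8.7,[-0.1,0.05,6.4],0],
    [8.7,[-0.1,0.05,6.4],0],
    [1,[-0.1,0.05,6.4],0],
    [1,[-0.1,0.05,6.4],0],
    [1,[-0.1,0.05,6.4],0],
    [1,[-0.1,0.05,6.4],0],
    [1,[-0.1,0.05,6.4],0],
    [1,[-0.1,0.05,6.4],0]
  ],
  "force": 50
}}

```text
time: 19.45
eef_pos: [0.4526, -0.1876, 0.0884]
eef_rot: [[-0.311, 0.95, -0.015], [0.951, 0.311, -0.001], [0.004, -0.015, -1.0]]
ft_force: [0.2, 0.3, -0.3]
width: 0.0472
grip_force: 0.0
```

{"fn": "step_arm", "kwargs": {
  "series": [
    [1,[0,0,0],0],
    [1,[0,0,0],0],
    [1,[0,0,0],0],
    [1,[0,0,0],0],
    [1,[0,0,0],0],
    [1,[0,0,0],0],
    [1,[0,0,0],0],
    [1,[0,0,0],0]
  ]
}}

```text
time: 20.25
eef_pos: [0.4542, -0.1871, 0.0888]
eef_rot: [[-0.311, 0.95, -0.012], [0.95, 0.311, -0.001], [0.003, -0.012, -1.0]]
ft_force: [5.2, 1.1, -0.7]
width: 0.0142
grip_force: 49.6
```

```bash
python3 - <<'E'
from h import *
s=monitor.observe();print(s['width'],s['grip_force'],np.round(s['eef_rot'],3).tolist());to([.5385,.0698,.175],18.1)
E
```

```text
0.014244324250061348 49.55463873920962 [[-0.311, 0.95, -0.012], [0.95, 0.311, -0.001], [0.003, -0.012, -1.0]]
shift cm [21.81 15.91 -8.75] turn 0.04 tcp [ 0.4542 -0.1871  0.0888] tooly az 18.14 t 20.25 F [ 5.17  1.14 -0.73]
```

{"fn": "step_arm", "kwargs": {
  "series": [
    [1,[0,0,-3],0],
    [1,[0,0,-6],0],
    [1,[0,0,-10],0],
    [1,[3,2,-10],0],
    [1,[7,5,-10],0],
    [1,[11,8,-10],0],
    [1,[14,10,-10],0],
    [1,[17,12,-10],0],
    [1,[20,14.5,-10],0],
    [1,[21.8,16,-10],0]
  ]
}}

```text
time: 21.25
eef_pos: [0.5379, 0.0721, 0.1862]
eef_rot: [[-0.313, 0.949, -0.017], [0.95, 0.313, -0.001], [0.004, -0.017, -1.0]]
ft_force: [-0.2, -0.2, -0.4]
width: 0.0142
grip_force: 49.5
```

{"fn": "step_arm", "kwargs": {
  "series": [
    [1,[0,0,0],0],
    [1,[0,0,0],0]
  ]
}}

```text
time: 21.45
eef_pos: [0.5376, 0.0687, 0.1859]
eef_rot: [[-0.311, 0.95, -0.018], [0.95, 0.311, -0.003], [0.003, -0.018, -1.0]]
ft_force: [0.1, -0.6, -0.8]
width: 0.0146
grip_force: 49.5
```

```bash
python3 - <<'E'
from h import *
s=monitor.observe();print(s['width'],s['grip_force'],np.round(s['eef_rot'],3).tolist());to([.5395,.070,.170],18.1)
f=grab('side','side13');P=pts(f);D=P-[.396,.023,.06];a=D@[.9505,.3107,0];b=D@[-.3107,.9505,0]
k=(abs(b)<.025)&(a>.02)&(a<.165)&(D[...,2]>-.005)&(D[...,2]<.03);A=np.c_[a[k],np.ones(k.sum())];print('lid slope',np.linalg.lstsq(A,D[k][:,2],rcond=None)[0],k.sum())
hsv=cv2.cvtColor(f['image'],cv2.COLOR_RGB2HSV);m=cv2.inRange(hsv,(100,120,40),(130,255,255))>0
kk=m&(abs(b)<.05)&(a>.05)&(a<.2)&(D[...,2]>0);print('blue',a[kk].min(),a[kk].max(),b[kk].min(),b[kk].max(),kk.sum())
e=np.array(s['eef_pos']);print('proj tip,grip,hole',proj(f,[e-[0,0,.0788],e-[0,0,.034],[.5395,.07,.079]]))
v,u=np.nonzero(kk);print(u.min(),u.max(),v.min(),v.max())
g=f['image'][160:200,225:262].astype(int);np.set_printoptions(linewidth=250);print((g.sum(-1)//3))
E
```

```text
0.014636686684998356 49.536717887967825 [[-0.311, 0.95, -0.018], [0.95, 0.311, -0.003], [0.003, -0.018, -1.0]]
shift cm [0.06 0.25 1.59] turn 0.04 tcp [0.5376 0.0687 0.1859] tooly az 18.14 t 21.45 F [ 0.05 -0.64 -0.83]
lid slope [0.05642011 0.00814748] 442
blue 0.1344103175321151 0.17057909221404371 -0.03864345658935276 0.027807175230712383 130
proj tip,grip,hole [[240.85921789 174.70104746]
 [240.2762845  162.08224518]
 [241.65764302 182.04322078]]
233 252 178 190
[[185 185 185 ... 163 134 111]
 [185 185 186 ... 177 165 151]
 [185 184 186 ... 183 181 177]
 ...
 [137 151 159 ... 102 108 113]
 [155 150 141 ... 112 129 137]
 [142 123 107 ... 134 151 160]]
```

{"fn": "step_arm", "kwargs": {
  "series": [
    [1,[0.05,0.35,0],0],
    [1,[0.05,0.35,0.8],0],
    [1,[0.05,0.35,1.6],0],
    [1,[0.05,0.35,2.2],0],
    [1,[0.05,0.35,2.7],0],
    [1,[0.05,0.35,3.1],0],
    [1,[0.05,0.35,3.1],0]
  ]
}}

```text
time: 22.2
eef_pos: [0.5407, 0.0709, 0.1549]
eef_rot: [[-0.311, 0.95, -0.016], [0.951, 0.311, -0.001], [0.004, -0.016, -1.0]]
ft_force: [0.0, 0.0, -0.6]
width: 0.0148
grip_force: 49.5
```

```bash
python3 - <<'E'
from h import *
s=monitor.observe();print(s['width'],np.round(s['eef_rot'],3).tolist());to([.5408,.0702,.150],18.1)
E
```

```text
0.014762122415918424 [[-0.311, 0.95, -0.016], [0.951, 0.311, -0.001], [0.004, -0.016, -1.0]]
shift cm [-0.07 -0.    0.49] turn 0.0 tcp [0.5407 0.0709 0.1549] tooly az 18.1 t 22.2 F [ 0.02  0.02 -0.64]
```

{"fn": "step_arm", "kwargs": {
  "series": [
    [1,[-0.05,0,0.4],0],
    [1,[-0.05,0,0.8],0],
    [1,[-0.05,0,1.0],0],
    [1,[-0.05,0,1.0],0]
  ]
}}

```text
time: 22.6
eef_pos: [0.5409, 0.0704, 0.1453]
eef_rot: [[-0.311, 0.95, -0.016], [0.951, 0.311, -0.001], [0.004, -0.015, -1.0]]
ft_force: [-0.5, 0.0, -0.9]
width: 0.0147
grip_force: 49.5
```

```bash
python3 - <<'E'
from h import *
to([.5408,.0702,.150],18.1)
E
```

```text
shift cm [-0.02 -0.03 -0.47] turn 0.0 tcp [0.5409 0.0704 0.1453] tooly az 18.1 t 22.6 F [-0.52  0.03 -0.91]
```

{"fn": "step_arm", "kwargs": {
  "series": [
    [1,[0,0,0.5],0],
    [1,[0,0,1.0],0],
    [1,[0,0,1.4],0],
    [1,[0,0,1.4],0]
  ]
}}

```text
time: 23.0
eef_pos: [0.5405, 0.0703, 0.1308]
eef_rot: [[-0.311, 0.95, -0.016], [0.951, 0.311, -0.001], [0.004, -0.016, -1.0]]
ft_force: [1.2, -0.1, -0.5]
width: 0.015
grip_force: 49.5
```

```bash
python3 - <<'E'
from h import *
for i in range(3):
  to([.5408,.0702,.150],18.1); grab('side','x')
E
```

```text
shift cm [-0.01 -0.   -1.92] turn -0.0 tcp [0.5405 0.0703 0.1308] tooly az 18.1 t 23.0 F [ 1.22 -0.08 -0.53]
shift cm [-0.01 -0.02 -1.88] turn 0.0 tcp [0.5407 0.0704 0.1312] tooly az 18.1 t 23.05 F [-0.32 -0.16 -0.4 ]
shift cm [-0.01 -0.05 -1.85] turn -0.0 tcp [0.5409 0.0705 0.1315] tooly az 18.1 t 23.1 F [-0.67 -0.26 -0.17]
```

{"fn": "step_arm", "kwargs": {
  "series": [
    [1,[0,0,0.6],0],
    [1,[0,0,1.2],0],
    [1,[0,0,1.6],0],
    [1,[0,0,2.0],0],
    [1,[0,0,2.4],0],
    [1,[0,0,2.6],0],
    [1,[0,0,2.6],0]
  ]
}}

```text
time: 23.85
eef_pos: [0.5411, 0.0706, 0.1059]
eef_rot: [[-0.311, 0.95, -0.014], [0.951, 0.311, -0.001], [0.004, -0.014, -1.0]]
ft_force: [1.1, -0.1, 2.7]
width: 0.0147
grip_force: 49.5
```

```bash
python3 - <<'E'
from h import *
for i in range(3):
  to([.5408,.0702,.1038],18.1); grab('side','x')
E
```

```text
shift cm [-0.03 -0.03  0.21] turn 0.0 tcp [0.5411 0.0706 0.1059] tooly az 18.1 t 23.85 F [ 1.1  -0.05  2.74]
shift cm [-0.03 -0.03  0.22] turn 0.0 tcp [0.5411 0.0705 0.106 ] tooly az 18.1 t 23.9 F [0.15 0.55 1.9 ]
shift cm [-0.03 -0.03  0.22] turn 0.0 tcp [0.5411 0.0706 0.106 ] tooly az 18.1 t 23.95 F [0.78 0.38 2.67]
```

{"fn": "step_arm", "kwargs": {
  "series": [
    [1,[0,0,0.15],0],
    [1,[0,0,0.3],0],
    [1,[0,0,0.4],0],
    [1,[0,0,0.4],0],
    [1,[0,0,0.4],0]
  ],
  "force": 60
}}

```text
time: 24.5
eef_pos: [0.5413, 0.0707, 0.1033]
eef_rot: [[-0.311, 0.95, -0.013], [0.951, 0.311, -0.001], [0.003, -0.013, -1.0]]
ft_force: [-1.4, 0.5, 10.3]
width: 0.0149
grip_force: 59.5
```

```bash
python3 - <<'E'
from h import *
for i in range(3):
  to([.5408,.0702,.1038],18.1); grab('side','x')
E
```

```text
shift cm [-0.03 -0.07 -0.05] turn 0.0 tcp [0.5413 0.0707 0.1033] tooly az 18.1 t 24.5 F [-1.36  0.51 10.26]
shift cm [-0.03 -0.06 -0.05] turn 0.0 tcp [0.5413 0.0706 0.1033] tooly az 18.1 t 24.55 F [-0.93  0.38 10.66]
shift cm [-0.03 -0.06 -0.05] turn 0.0 tcp [0.5413 0.0707 0.1033] tooly az 18.1 t 24.6 F [-0.96  1.05 10.33]
```

{"fn": "step_arm", "kwargs": {
  "series": [
    [1,[0,0,0.1],0],
    [1,[0,0,0.2],0],
    [1,[0,0,0.2],0],
    [1,[0,0,0.2],0]
  ]
}}

```text
time: 25.05
eef_pos: [0.5414, 0.0707, 0.1031]
eef_rot: [[-0.311, 0.95, -0.013], [0.951, 0.311, -0.001], [0.003, -0.013, -1.0]]
ft_force: [-6.0, -1.2, 21.6]
width: 0.0143
grip_force: 59.5
```

```bash
python3 - <<'E'
from h import *
to([.5408,.0702,.1038],18.1); f=grab('side','x')
P=pts(f);D=P-[.396,.023,.06];a=D@[.9505,.3107,0];b=D@[-.3107,.9505,0]
k=(abs(b)<.025)&(a>.02)&(a<.165)&(D[...,2]>-.005)&(D[...,2]<.02);A=np.c_[a[k],np.ones(k.sum())];print('lid slope',np.linalg.lstsq(A,D[k][:,2],rcond=None)[0],k.sum())
to([.5408,.0702,.1038],18.1)
E
```

```text
shift cm [-0.03 -0.07 -0.06] turn -0.0 tcp [0.5414 0.0707 0.1031] tooly az 18.1 t 25.05 F [-6.   -1.21 21.56]
lid slope [0.0135054  0.00714216] 412
shift cm [-0.03 -0.07 -0.07] turn -0.0 tcp [0.5414 0.0707 0.1031] tooly az 18.1 t 25.1 F [-5.54 -0.92 20.35]
```

```bash
python3 -c "
from bench import hand_in
print(hand_in())"
```

```text
the job is handed in; nothing more can be done
None
```

I handed the job in with the lens on the dome, the lid pressed down to its stop, and the pin fully seated and still held down with about 20 N. The hand-in call returned no verdict, so whether it passed is unknown. I last saw the lens, still on the dome, before the lid's final closing.

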